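# Load the dead-weight plunger and hold it raised in its guide

## Task

Load the dead-weight stand on the bench: stack the large and then the medium ring weight on the plunger's pan, over its post, both lying flat, and leave the small one out. Then draw the loaded plunger straight up about 35 mm, with its lower end still inside the guide, without forcing it sideways, and finish while holding it up there so that the switch board can be slid under it. Leave everything else on the bench where it is.

Things in the scene. Friction and masses are not known exactly. Their poses are not given: they have to be found in the camera images.
- stand: fixed dead-weight stand: grey base 130 (x) x 190 (y) x 14 mm; steel anvil, top at 20 mm; two columns at y = +/-66 mm, nuts to 78 mm; aluminium bridge 40 mm wide in x, top at 71 mm; upright brass guide bush in its middle, 44 mm across (34 mm at the top), from 35 to 95 mm height, through bore 17.2 mm; a thumb screw sticks out 39 mm to +x. Origin: on the bore axis, at bench level; z up along the bore
- plunger: loose one-piece steel plunger, 0.3 kg, standing on the anvil in the guide with 0.6 mm play all round. Origin: centre of its flat lower end, at rest 20 mm above the bench; z up its axis. From the origin: stem 16 mm diameter, 0 to 80 mm; pan 52 mm diameter, 80 to 86 mm; post 12 mm diameter, 86 to 118 mm; knob 14 mm diameter, 118 to 141 mm (so at rest pan top at 106 mm, knob top at 161 mm)
- plunger_pan (a point): centre of the pan's top face, on the plunger's axis (86 mm above the plunger's origin)
- plunger_knob (a point): on the plunger's axis in the knob, 136 mm above the plunger's origin, 24 mm above the top of the two stacked weights: where to grip it from above to lift
- weight_large: brass ring weight, outside diameter 60 mm, hole 22 mm, 15 mm thick, about 0.31 kg, lying flat on the bench. Origin: centre of its underside; z up. Seated on the pan its origin is at point plunger_pan.
- weight_medium: brass ring weight, outside diameter 48 mm, hole 22 mm, 11 mm thick, about 0.13 kg, lying flat on the bench. Origin: centre of its underside; z up. Seated on the large weight its origin is 15 mm above point plunger_pan.
- weight_small: brass ring weight, outside diameter 38 mm, hole 22 mm, 9 mm thick, lying flat on the bench; not to be used, leave it where it lies. Origin: centre of its underside. The three weights lie in any order on the robot's right (-y) side of the stand, at least 95 mm between centres.
- switch_board: small green circuit board with a push switch, on a black carrier 66 x 100 mm, 17 mm high, lying between the robot and the stand; leave it. Origin: centre of its underside.
- bottle: white plastic bottle, 52 mm in diameter, 130 mm high, standing on the left beyond the stand; leave it. Origin: centre of its underside.
- spool: reel of solder wire standing on end, 54 mm in diameter, 40 mm high, on the left; leave it. Origin: centre of its underside.
- screwdriver: screwdriver with black handle, 160 mm long, lying beyond the weights; leave it. Origin: middle of its length.
- tweezers: dark steel tweezers, 120 mm long, 7 mm high, lying between the robot and the stand; leave them. Origin: near the middle of their length.
- loupe: black eye loupe, 38 mm in diameter, 30 mm high, at the far right; leave it. Origin: centre of its underside.
Things that resemble listed ones, but are neither listed nor needed, are in the scene too. Leave any green or purple look-alike of the plunger alone.

How it is judged:
By the outcome, as a careful person would: the job done as asked, in the order asked, and still so for the second after the job is handed in, while the arm keeps its last pose, push and grip.
It also fails if it takes over 67 s, if anything falls off the work surface, if the arm or the gripper's body presses on something with over 40 N, if the wrist force passes 120 N, or if a joint passes its speed limit or range.

## Robot

A 6-joint arm with a two-finger parallel gripper is mounted at the origin on the work surface. World frame = base frame: x ahead of the robot, y to its left, z up, the work surface at z = 0. Lengths are in mm, angles in rad, forces in N, time in s.
With the tool pointing down it reaches from about 275 to 750 mm from the base axis. Payload 10.2 kg.
Tool frame: the origin (TCP) lies at the very end of the fingers, on their centre line; the grasp point (between the pads) lies 19 mm behind it; z points along the fingers, y is the line along which they close (so a half turn about z gives the same grasp; the last joint's range is limited). The gripper opens to 85 mm and grips with 20 to 120 N. Pads are 22 mm wide; open, the fingers measure 114 mm over their backs; the gripper's body (76 mm by 85 mm) begins 54 mm behind the grasp point. The pads swing forward as they close: fully open they stand 13 mm farther back than shut.
Start: joints at [-1.361, 0.313, 1.498, -0, 1.331, -0.223], TCP at [220.181, -476.604, 231.294] pointing down, gripper open.
Joint ranges: [-2.94, 2.94], [-0.97, 2.17], [0.19, 2.56], [-1.23, 4.37], [0.02, 3.11], [-2.88, 2.88]. Speed limits (rad/s): [2.39, 2.39, 3.01, 3.14, 3.14, 3.14].

## Interface

Orientations are given as a unit quaternion [w, x, y, z].
In Python, from rig import * gives the robot as it stands. The module is installed in compiled form; this text tells all that it offers.
- The arm moves only by the shell command python3 -m crank 'ROWS' [FORCE]. ROWS is JSON, a list that holds one entry, the list of rows, each a list of 7 numbers: the shift along the tool's x, y, z in units of 25 mm (1.0 is 25 mm), then the turn, a rotation vector about the tool's x, y, z in units of 8 degrees (1.0 is 8 degrees), then the finger opening in mm, from 0 to 85.4. A call has exactly 8 rows; each row shifts and turns the commanded pose from where the row before left it, along the tool's axes as they then stand; what a row does not reach is not made up. A row lasts 1/10 s, in which the tool goes at most 50 mm and 8.59 degrees, less where a joint would pass 70% of its speed; a pose out of reach is approached as far as the arm can. A call is refused whole if a number of a shift passes 1 or a number of a turn 1, either way. A call with a gripper value outside its range is refused whole. The fingers move at their own pace and stop on an object; FORCE is the grip in N (left out, the last holds). Time passes only in rows, so rows that do not move let the fingers close, or fill a call up. It gives the time, the measured TCP pose, the force, the opening and the grip force at its end, in the units of the state.
- sense(): the state, without advancing time (a new reading comes with each control period).
- capture(name): name is "scene" or "top" or "wrist"; returns the picture (480x640x3 uint8, blue, green, red); there is no depth.
- camera_model(name): a dict with "fx", "fy", "cx", "cy" (pixels), "k1" (the pictures are not rectified: a ray, as slopes to the right and down, at radius r is drawn at 1 + k1 r^2 times it, then the intrinsics apply), "world_from_camera" (4x4, takes a point from camera to world coordinates); the wrist camera has in their place "T_tool_cam" (4x4, takes a point from camera to tool coordinates, whose origin is the TCP and whose axes are the flange's). Camera axes: x right, y up, looking along -z (the intrinsics and any distortion apply to the point x, -y, -z); pixel columns grow to the right and rows downward; lengths in mm; the calibration is good to about 2 mm. A picture is of the moment at which its call begins: read the wrist's pose just before it. camera_model takes no time and is no camera call.
- finish_job(): hands the job in; it is judged then, once.
The state is a dict: "time_s": time; "joints": joint angles; "dq": joint speeds; "tau": joint torques, N m; "eef_pos": TCP position; "ee_rot": TCP orientation; "force": force on the tool from outside, world axes, zero at the start; "wrist_torque": the same for the moment, N m; "grip_width": opening from 0.0 (shut) to 1.0 (fully open); "grip_force": force on a finger pad.
Only numpy, scipy, OpenCV 4.12 (cv2) and the standard library are available. Lean on these libraries where they do the work, as an engineer would, in place of code of your own. Each camera call takes 0.05 s, during which the arm holds its last target. There are 200 camera calls.

## Working session

There is one attempt and no reset: what is moved stays moved. The work goes in short steps, Python scripts to look and compute and a shell command to move; the robot and the scene stay as the last step left them, time stands still between calls to the robot, and variables do not carry over. Pictures are saved under pics/ and viewed, at most 10 in all, crops included, and the job is handed in when it is done.

```bash
mkdir -p pics; ls; python3 - <<'E'
from rig import *
import cv2
s=sense();print(s)
for n in("scene","top"):
    cv2.imwrite(f"pics/{n}0.png",capture(n)); print(n,camera_model(n))
print(camera_model("wrist"))
E
```

```text
pics
{'time_s': 0.0, 'joints': array([-1.36138059e+00,  3.13439295e-01,  1.49844004e+00,  1.90829120e-05,
        1.33098667e+00, -2.23406744e-01]), 'dq': array([ 1.64074108e-03,  1.31848094e-04, -2.42358821e-04,  3.99018158e-04,
        8.85469915e-04,  2.01223981e-05]), 'tau': array([ 1.94663458e-03, -4.12263536e+01, -2.59735286e+01, -1.12710138e-04,
        4.21017015e-03,  2.07116517e-05]), 'eef_pos': array([ 220.13919574, -476.33713403,  230.73943704]), 'ee_rot': array([-6.36596790e-04,  9.76674627e-01,  2.14723701e-01,  1.37205800e-05]), 'force': array([-0.5313399 ,  0.41130083, -0.54899607]), 'wrist_torque': array([ 0.04587675,  0.05314116, -0.02415975]), 'grip_force': 0.0, 'grip_width': 0.9982447742090278}
scene {'fx': 442.18961170583805, 'fy': 442.18961170583805, 'cx': 326.50202499022885, 'cy': 239.3560510974886, 'k1': 0.025363660228443465, 'world_from_camera': array([[ 4.46286241e-01, -6.77032768e-01,  5.85196737e-01,
         1.05833678e+03],
       [ 8.94804079e-01,  3.46682716e-01, -2.81312557e-01,
        -1.83010029e+02],
       [-1.24197748e-02,  6.49182351e-01,  7.60
[... 410 characters left out ...]
18977549e-02,
         3.81679483e+01],
       [ 1.20079603e-02,  1.23691580e-01,  9.92248055e-01,
         1.12513490e+03],
       [ 0.00000000e+00,  0.00000000e+00,  0.00000000e+00,
         1.00000000e+00]])}
{'fx': 410.46731103425583, 'fy': 410.46731103425583, 'cx': 325.59791400650886, 'cy': 244.79300051139205, 'k1': -0.08024620687669486, 'T_tool_cam': array([[-6.94400344e-04,  9.56598974e-01,  2.91406797e-01,
         7.47647215e+01],
       [ 9.99999619e-01,  8.18240228e-04, -3.03107837e-04,
         4.58415781e-01],
       [-5.28393409e-04,  2.91406475e-01, -9.56599178e-01,
        -1.43747817e+02],
       [ 0.00000000e+00,  0.00000000e+00,  0.00000000e+00,
         1.00000000e+00]])}
```

View pics/top0.png

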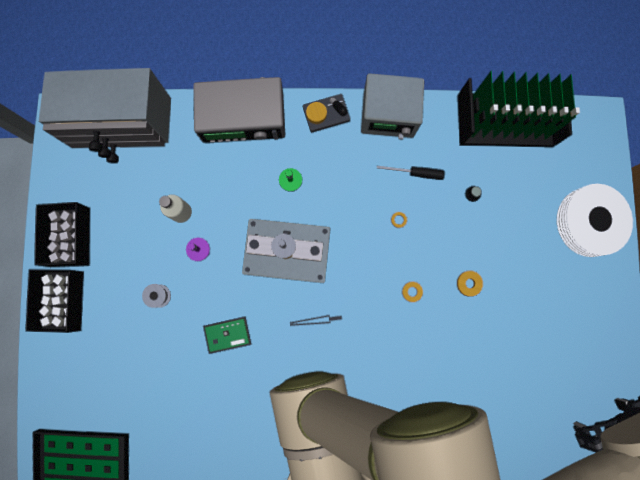

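View pics/scene0.png

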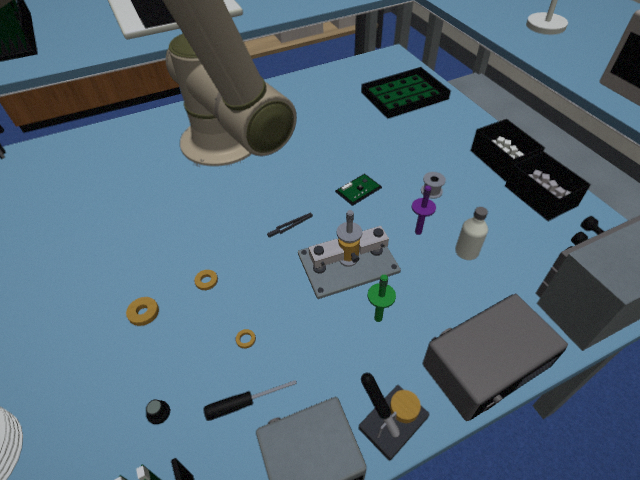

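Candidates, by top-view pixel:
- **Brass rings:** (470,284) is the biggest so large, (412,292) medium, (399,220) the smallest so the one to leave.
- **Plungers:** grey in the stand at (284,245) is the real one. Green (290,180) and purple (198,249) are look-alikes.
- **Orange disc:** (316,111), on the dark box, is not a ring.

Next I measure these in both views and make one close crop.

```bash
cat > h.py <<'E'
from rig import *
import cv2, numpy as np
from scipy.spatial.transform import Rotation as R
def pose():
    s=sense(); T=np.eye(4); T[:3,:3]=R.from_quat(s["ee_rot"],scalar_first=True).as_matrix(); T[:3,3]=s["eef_pos"]; return T
def shot(n):
    T=pose(); im=capture(n); m=camera_model(n)
    return im,m,(T@m["T_tool_cam"] if n=="wrist" else m["world_from_camera"])
def ray(m,W,u,v):
    d=np.array([(u-m["cx"])/m["fx"],(v-m["cy"])/m["fy"]]); p=d.copy()
    for _ in range(20): p=d/(1+m["k1"]*(p@p))
    return W[:3,3],W[:3,:3]@np.array([p[0],-p[1],-1])
def onz(m,W,u,v,z):
    o,d=ray(m,W,u,v); return o+d*(z-o[2])/d[2]
def meet(a,b):
    (o,d),(p,e)=a,b; k=np.linalg.lstsq(np.c_[d,-e],p-o,rcond=None)[0]
    x,y=o+k[0]*d,p+k[1]*e; return (x+y)/2,np.linalg.norm(x-y)
def pix(m,W,P):
    c=np.linalg.inv(W)@np.r_[P,1]; q=np.array([c[0],-c[1]])/-c[2]; q=q*(1+m["k1"]*(q@q))
    return q*m["fx"]+[m["cx"],m["cy"]]
def brass(im,amin=60):
    h=cv2.cvtColor(im,cv2.COLOR_BGR2HSV); k=cv2.inRange(h,(10,110,60),(30,255,255))
    c,_=cv2.findContours(k,cv2.RETR_EXTERNAL,cv2.CHAIN_APPROX_NONE)
    return [(x,cv2.contourArea(x)) for x in c if cv2.contourArea(x)>amin]
def ring(m,W,c,z):
    "min circle of outer contour cast on plane z"
    P=np.array([onz(m,W,*p[0],z)[:2] for p in c],np.float32); return cv2.minEnclosingCircle(P)
E
python3 - <<'E'
from h import *
for n in("top","scene"):
    im,m,W=shot(n)
    for c,a in brass(im):
        print(n,cv2.minEnclosingCircle(c)[0],a,[ring(m,W,c,z) for z in(15,11,9)])
    q=(284,241) if n=="top" else (349,214)
    x,y=q; cr=im[y-50:y+60,x-70:x+70]
    cv2.imwrite(f"pics/cr_{n}.png",cv2.resize(cr,None,fx=4,fy=4,interpolation=cv2.INTER_CUBIC))
a=cv2.imread("pics/cr_top.png");b=cv2.imread("pics/cr_scene.png")
cv2.imwrite("pics/cr.png",cv2.resize(np.vstack([a,b]),(380,600)) )
E
```

```text
top (412.0, 291.4166564941406) 275.0 [((454.72979736328125, -174.8990020751953), 22.32539176940918), ((454.7984313964844, -175.6667022705078), 22.40591049194336), ((454.832763671875, -176.0504608154297), 22.446170806884766)]
top (469.29998779296875, 283.29998779296875) 455.5 [((472.5164489746094, -308.9502258300781), 29.254772186279297), ((472.64935302734375, -310.2009582519531), 29.36015510559082), ((472.71551513671875, -310.8262939453125), 29.41294288635254)]
top (398.6000061035156, 219.39999389648438) 151.0 [((620.673828125, -147.1283416748047), 17.2878475189209), ((621.34033203125, -147.79605102539062), 17.350187301635742), ((621.6737060546875, -148.12986755371094), 17.381267547607422)]
top (638.5, 207.0) 248.0 [((656.732177734375, -750.9911499023438), 105.92970275878906), ((657.5286865234375, -753.8345947265625), 106.31139373779297), ((657.927001953125, -755.25634765625), 106.50220489501953)]
top (316.0, 112.4473648071289) 337.0 [((878.9470825195312, 44.749385833740234), 27.4718017578125), ((880.5442504882812, 44.77314758300781), 27.570802688598633), ((881.3427734375, 44.7849693
[... 698 characters left out ...]
.0257873535156), 33.203182220458984)]
scene (205.5, 279.0) 320.5 [((462.23590087890625, -178.1522674560547), 25.322845458984375), ((459.06787109375, -178.12625122070312), 25.45738983154297), ((457.4837951660156, -178.11317443847656), 25.524730682373047)]
scene (348.8691711425781, 247.25233459472656) 222.5 [((524.3756713867188, 128.7955322265625), 34.29635238647461), ((521.5379028320312, 130.4527130126953), 34.478633880615234), ((520.1189575195312, 131.28126525878906), 34.56978225708008)]
scene (89.0, 92.5) 4837.0 [((-398.97265625, -289.0841979980469), 265.9634094238281), ((-406.7178955078125, -289.6479797363281), 267.376953125), ((-410.5904541015625, -289.9298095703125), 268.08367919921875)]
```

View pics/cr.png

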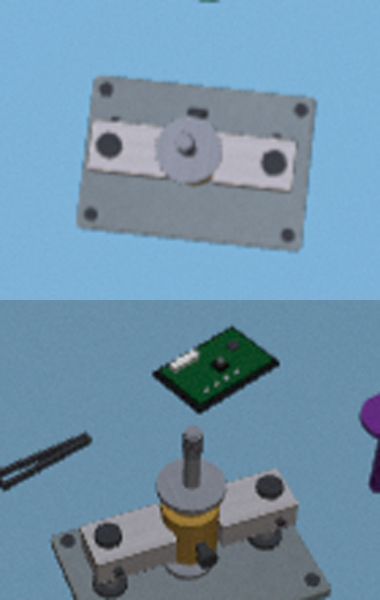

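The crop shows the grey plunger with its pan over the brass bush, pan at about (283.6,246) in the top view and (349,233) in the scene view. The stand is turned about 6°. I'm moving over the large ring.

```bash
python3 -m crank '[[[0,0,0,0,0,0.775,85],[0,0,0,0,0,0.775,85],[0,0,0,0,0,0.775,85],[0,0,0,0,0,0.775,85],[0.85,-0.55,0,0,0,0,85],[0.85,-0.55,0,0,0,0,85],[0.85,-0.55,0,0,0,0,85],[0.85,-0.55,0,0,0,0,85]]]' 40
python3 -m crank '[[[0.85,-0.55,0,0,0,0,85],[0.85,-0.55,0,0,0,0,85],[0.85,-0.55,0,0,0,0,85],[0.85,-0.55,0,0,0,0,85],[0.85,-0.55,0,0,0,0,85],[0.85,-0.55,0,0,0,0,85],[0.85,-0.55,0,0,0,0,85],[0.85,-0.55,0,0,0,0,85]]]'
python3 - <<'E'
from h import *
P={}
mt,ms=camera_model("top"),camera_model("scene")
Wt,Ws=mt["world_from_camera"],ms["world_from_camera"]
for n,a,b,z in(("pan",(283.6,246),(349,232.9),106),("knob",(281.8,243.1),(350.1,212.8),161)):
    print(n,onz(mt,Wt,*a,z),onz(ms,Ws,*b,z),meet(ray(mt,Wt,*a),ray(ms,Ws,*b)))
im,m,W=shot("wrist"); cv2.imwrite("pics/w1.png",im)
T=pose();print(T.round(3))
for c,a in brass(im): print(cv2.minEnclosingCircle(c),a,ring(m,W,c,15))
E
```

```text
time_s: 1.0
eef_pos: [305.9, -420.9, 231.2]
ee_rot: [-0.0, 1.0, -0.0, -0.0]
force: [0.3, -0.9, 0.2]
grip_width: 0.993
grip_force: 0.0
time_s: 1.8
eef_pos: [476.0, -310.9, 231.1]
ee_rot: [-0.0, 1.0, -0.0, -0.0]
force: [0.4, -0.2, 0.0]
grip_width: 0.997
grip_force: 0.0
pan [548.19711323 111.45644364 106.        ] [554.53574212 109.12313391 106.        ] (array([549.0501677 , 112.11932641,  98.86087279]), np.float64(0.3239080124481235))
knob [547.91741486 111.14130468 161.        ] [552.65152072 110.86900035 161.        ] (array([548.7550792 , 112.21504553, 156.61255828]), np.float64(1.61021635320184))
[[ 1.00000e+00  2.00000e-03  1.00000e-03  4.78259e+02]
 [ 2.00000e-03 -1.00000e+00  1.00000e-03 -3.08876e+02]
 [ 1.00000e-03 -1.00000e-03 -1.00000e+00  2.31024e+02]
 [ 0.00000e+00  0.00000e+00  0.00000e+00  1.00000e+00]]
((180.76893615722656, 225.45431518554688), 24.65385627746582) 1710.5 ((459.33673095703125, -178.10047912597656), 23.302005767822266)
((324.5, 206.0), 32.6841926574707) 3069.0 ((476.9090881347656, -310.1312561035156), 29.287479400634766)
((132.32215881347656, 32.876094818115234), 21.916109085083008) 1373.5 ((623.0554809570312, -151.98216247558594), 18.009294509887695)
```

View pics/w1.png

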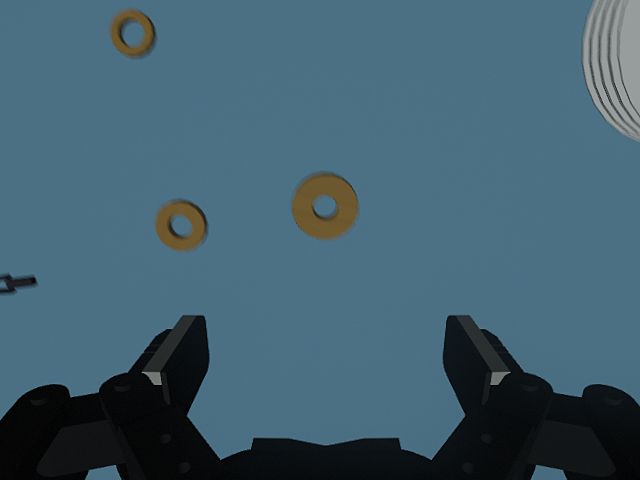

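The wrist view shows the large ring at (324,206), medium at (181,225) and small at (132,33), with the fingers clear of all three. I'm descending on the large one.

```bash
python3 -m crank '[[[-0.07,0.045,1,0,0,0,85],[0,0,1,0,0,0,85],[0,0,1,0,0,0,85],[0,0,1,0,0,0,85],[0,0,1,0,0,0,85],[0,0,1,0,0,0,85],[0,0,1,0,0,0,85],[0,0,0.5,0,0,0,85]]]'
python3 -m crank '[[[0,0,0.4,0,0,0,85],[0,0,0.4,0,0,0,85],[0,0,0.4,0,0,0,85],[0,0,0.4,0,0,0,80],[0,0,0.1,0,0,0,75],[0,0,0.1,0,0,0,70],[0,0,0,0,0,0,66],[0,0,0,0,0,0,66]]]'
```

```text
time_s: 2.65
eef_pos: [472.6, -312.1, 41.7]
ee_rot: [-0.001, 1.0, -0.0, -0.001]
force: [-0.0, 0.2, 0.1]
grip_width: 0.997
grip_force: 0.0
time_s: 3.45
eef_pos: [473.6, -312.9, -0.9]
ee_rot: [0.0, 1.0, 0.0, 0.0]
force: [0.3, 0.2, -0.1]
grip_width: 0.772
grip_force: 0.0
```

```bash
python3 - <<'E'
from h import *
im,m,W=shot("wrist"); cv2.imwrite("pics/w2.png",im)
print(pose()[:3,3].round(1))
for c,a in brass(im): print(cv2.minEnclosingCircle(c),a,ring(m,W,c,15))
E
```

```text
[ 473.6 -312.9   -0.8]
((5.486207008361816, 370.9482727050781), 47.26783752441406) 2409.5 ((457.68328857421875, -186.49378967285156), 22.36215591430664)
((320.7732849121094, 334.40911865234375), 83.55595397949219) 19341.0 ((474.4441223144531, -311.36297607421875), 30.072080612182617)
```

View pics/w2.png

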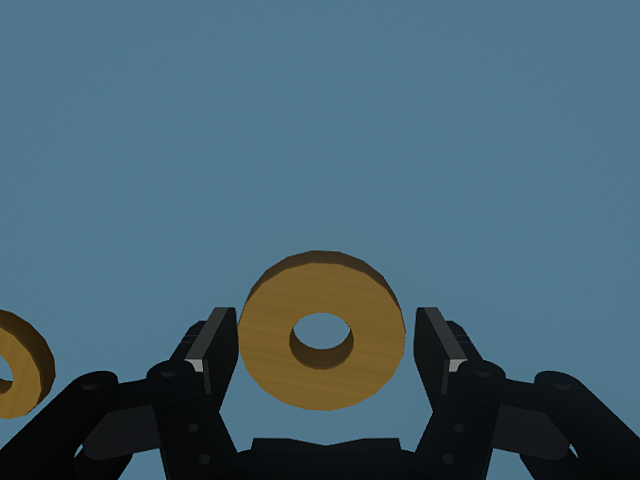

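The large ring sits between the pads, hole at about (322,340), and its radius measures 30 mm as it should. I'm gripping and lifting it.

```bash
python3 -m crank '[[[0,-0.04,0,0,0,0,56],[0,0,0,0,0,0,50],[0,0,0,0,0,0,50],[0,0,0,0,0,0,50],[0,0,0,0,0,0,50],[0,0,-0.2,0,0,0,50],[0,0,-0.4,0,0,0,50],[0,0,-0.8,0,0,0,50]]]' 50
python3 -m crank '[[[0,0,-1,0,0,0,50],[0,0,-1,0,0,0,50],[0,0,-1,0,0,0,50],[0,0,-1,0,0,0,50],[0,0,-1,0,0,0,50],[0,0,-0.7,0,0,0,50],[0,0,0,0,0,0,50],[0,0,0,0,0,0,50]]]'
python3 - <<'E'
from h import *
im,m,W=shot("wrist"); cv2.imwrite("pics/w3.png",im)
T=pose();print(T[:3,3].round(1),sense()["force"])
h=T[2,3]
for c,a in brass(im): print(cv2.minEnclosingCircle(c),a,ring(m,W,c,h+16.5))
E
```

```text
time_s: 4.3
eef_pos: [472.7, -311.0, 33.5]
ee_rot: [-0.001, 1.0, -0.0, -0.001]
force: [-0.1, -0.6, -2.4]
grip_width: 0.67
grip_force: 54.3
time_s: 5.1
eef_pos: [473.2, -311.4, 175.9]
ee_rot: [-0.0, 1.0, -0.0, -0.0]
force: [-0.5, 0.6, -4.4]
grip_width: 0.672
grip_force: 54.4
[ 473.  -311.3  175.3] [-0.42349866 -0.05074528 -2.75921413]
((325.5341491699219, 334.0), 82.72749328613281) 19126.0 ((475.0208740234375, -311.4455871582031), 30.203567504882812)
((157.7608184814453, 241.7805938720703), 30.157106399536133) 2461.0 ((510.02337646484375, -256.135986328125), 9.803458213806152)
((97.0, 17.821428298950195), 26.13361167907715) 915.0 ((579.0137329101562, -245.10655212402344), 7.6212687492370605)
```

View pics/w3.png

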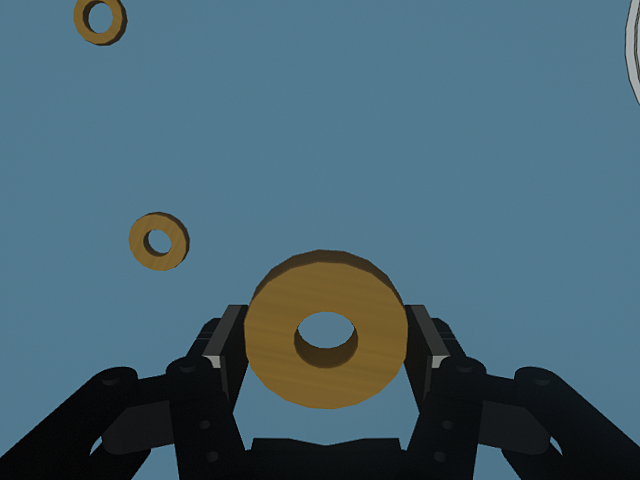

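The ring is held flat and centred in the grip, hole at about (327,330). I'm carrying it to 70 mm short of the plunger so the wrist camera sees the knob.

```bash
python3 -m crank '[[[0,-0.3,-0.2,0,0,0,50],[0,-0.6,-0.2,0,0,0,50],[0,-1,0,0,0,0,50],[0,-1,0,0,0,0,50],[0,-1,0,0,0,0,50],[0,-1,0,0,0,0,50],[0,-1,0,0,0,0,50],[0,-1,0,0,0,0,50]]]'
python3 -m crank '[[[0,-1,0,0,0,0,50],[0,-1,0,0,0,0,50],[0,-1,0,0,0,0,50],[0,-1,0,0,0,0,50],[0,-1,0,0,0,0,50],[0,-1,0,0,0,0,50],[0,-1,0,0,0,0,50],[0,-1,0,0,0,0,50]]]'
python3 -m crank '[[[0,-1,0,0,0,0,50],[0,-0.7,0,0,0,0,50],[0,-0.3,0,0,0,0,50],[0,0,0,0,0,0,50],[0,0,0,0,0,0,50],[0,0,0,0,0,0,50],[0,0,0,0,0,0,50],[0,0,0,0,0,0,50]]]'
python3 - <<'E'
from h import *
im,m,W=shot("wrist"); cv2.imwrite("pics/w4.png",im)
T=pose();print(T.round(4),sense()["force"])
np.savez("w4",T=T,W=W)
for c,a in brass(im,1000): print(cv2.minEnclosingCircle(c),a,ring(m,W,c,T[2,3]+16.5))
for P in((549,112,161),(549,112,106)): print(pix(m,W,P))
E
```

```text
time_s: 5.95
eef_pos: [473.0, -137.1, 186.4]
ee_rot: [-0.0, 1.0, 0.0, -0.0]
force: [0.5, 0.4, -2.6]
grip_width: 0.672
grip_force: 54.4
time_s: 6.75
eef_pos: [472.6, 62.7, 186.5]
ee_rot: [-0.0, 1.0, 0.0, -0.0]
force: [0.7, -0.5, -3.6]
grip_width: 0.669
grip_force: 54.4
time_s: 7.55
eef_pos: [473.5, 110.3, 186.3]
ee_rot: [0.0, 1.0, -0.0, -0.0]
force: [-0.2, 0.0, -3.2]
grip_width: 0.669
grip_force: 54.4
[[ 1.000000e+00 -7.000000e-04 -1.000000e-04  4.734924e+02]
 [-7.000000e-04 -1.000000e+00 -0.000000e+00  1.104138e+02]
 [-1.000000e-04  0.000000e+00 -1.000000e+00  1.862771e+02]
 [ 0.000000e+00  0.000000e+00  0.000000e+00  1.000000e+00]] [-0.27680847 -0.61397551 -3.26374577]
((325.9128723144531, 332.6673889160156), 83.04535675048828) 19974.5 ((476.7989807128906, 110.26090240478516), 31.19295883178711)
[320.50855259 119.25500421]
[321.70202937 119.62435386]
```

View pics/w4.png

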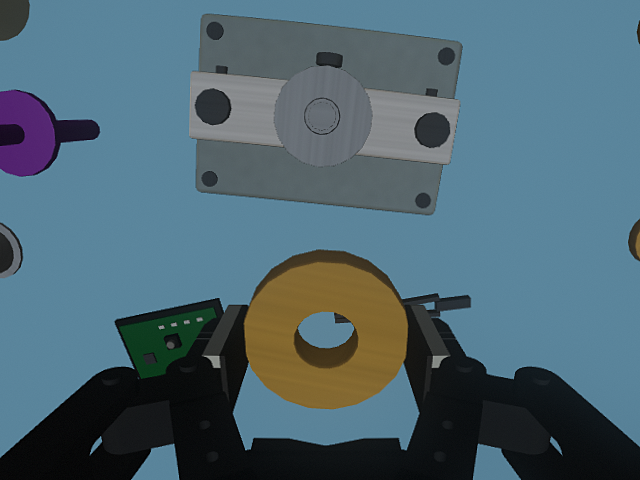

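The knob is at (321.5,116) on the pan centre (323,116), and the ring's upper hole rim is centred at about (326,340). I'm computing the shift from these.

```bash
python3 - <<'E'
from h import *
im=cv2.imread("pics/w4.png"); f=np.load("w4.npz"); m=camera_model("wrist"); W=f["W"]; T=f["T"]
g=cv2.cvtColor(im,cv2.COLOR_BGR2HSV)
k=cv2.inRange(g,(10,110,95),(30,255,255)); k[:245]=0; k[:, :240]=0;k[:,412:]=0
cs,_=cv2.findContours(k,cv2.RETR_CCOMP,cv2.CHAIN_APPROX_NONE)
for c in sorted(cs,key=cv2.contourArea)[-2:]:
    P=np.array([onz(m,W,*p[0],T[2,3]+16.5)[:2] for p in c],np.float32); print(cv2.boundingRect(c),cv2.fitEllipse(P))
print("knob",onz(m,W,321.5,116,161),"pan",onz(m,W,323,116,106))
E
```

```text
(293, 310, 66, 59) ((474.7430114746094, 110.16381072998047), (22.852340698242188, 22.90427017211914), 123.90184783935547)
(244, 262, 164, 147) ((474.8088073730469, 110.10497283935547), (57.444766998291016, 57.906951904296875), 92.88027954101562)
knob [550.24996518 111.60196044 161.        ] pan [550.84490942 111.31208591 106.        ]
```

```bash
python3 -m crank '[[[0.5,0,0,0,0,0,50],[0.8,-0.05,0,0,0,0,50],[0.8,0,0,0,0,0,50],[0.6,0,0,0,0,0,50],[0.33,0,0,0,0,0,50],[0,0,0,0,0,0,50],[0,0,0,0,0,0,50],[0,0,0.3,0,0,0,50]]]'
python3 -m crank '[[[0,0,0.3,0,0,0,50],[0,0,0.3,0,0,0,50],[0,0,0.3,0,0,0,50],[0,0,0.3,0,0,0,50],[0,0,0.2,0,0,0,50],[0,0,0.1,0,0,0,50],[0,0,0,0,0,0,50],[0,0,0,0,0,0,50]]]'
python3 - <<'E'
from h import *
im,m,W=shot("wrist"); im2,_,_=shot("scene"); print(pose()[:3,3].round(1), sense()["force"])
cv2.imwrite("pics/w5.png",np.hstack([cv2.resize(im[200:440,200:450],None,fx=1.6,fy=1.6),cv2.resize(im2[150:310,270:430],(384,384),interpolation=cv2.INTER_CUBIC)]))
E
```

```text
time_s: 8.4
eef_pos: [549.1, 112.1, 179.5]
ee_rot: [0.0, 1.0, 0.0, 0.001]
force: [1.4, -0.4, -2.5]
grip_width: 0.671
grip_force: 54.4
time_s: 9.2
eef_pos: [549.4, 112.0, 141.5]
ee_rot: [-0.0, 1.0, -0.0, 0.0]
force: [1.0, -0.1, -3.8]
grip_width: 0.67
grip_force: 54.4
[549.4 112.  141.6] [ 0.13342832 -0.61649259 -2.22781392]
```

View pics/w5.png

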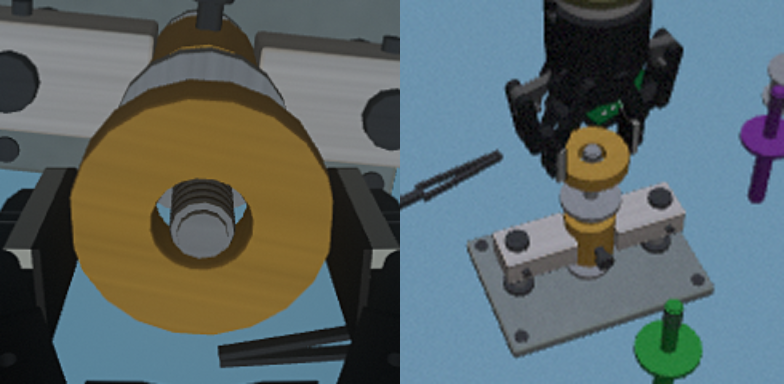

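The knob is through the ring's hole, well centred at about (202,215) in the left crop. I'm lowering onto the pan.

```bash
python3 -m crank '[[[0,0,0.25,0,0,0,50],[0,0,0.3,0,0,0,50],[0,0,0.3,0,0,0,50],[0,0,0.3,0,0,0,50],[0,0,0.2,0,0,0,50],[0,0,0.05,0,0,0,50],[0,0,0,0,0,0,50],[0,0,0,0,0,0,50]]]'
python3 -m crank '[[[0,0,0.02,0,0,0,50],[0,0,0.02,0,0,0,50],[0,0,0.02,0,0,0,50],[0,0,0.0,0,0,0,50],[0,0,0,0,0,0,50],[0,0,0,0,0,0,50],[0,0,0,0,0,0,50],[0,0,0,0,0,0,50]]]'
```

```text
time_s: 10.1
eef_pos: [549.3, 112.0, 106.4]
ee_rot: [-0.0, 1.0, -0.0, 0.0]
force: [0.4, 0.6, -1.9]
grip_width: 0.674
grip_force: 54.4
time_s: 10.9
eef_pos: [549.8, 111.9, 105.8]
ee_rot: [0.0, 1.0, -0.0, 0.001]
force: [-1.4, -0.2, 5.3]
grip_width: 0.673
grip_force: 55.2
```

Contact is felt at about 8 N. I'm releasing, rising and going to the medium ring.

```bash
python3 -m crank '[[[0,0,0,0,0,0,62],[0,0,0,0,0,0,66],[0,0,0,0,0,0,70],[0,0,0,0,0,0,75],[0,0,0,0,0,0,75],[0,0,-0.2,0,0,0,75],[0,0,-0.6,0,0,0,75],[0,0,-1,0,0,0,75]]]' 
python3 -m crank '[[[0,0,-1,0,0,0,75],[0,0,-1,0,0,0,75],[-0.1,0.3,-0.4,0,0,0,75],[-0.2,0.6,0,0,0,0,75],[-0.3,1,0,0,0,0,75],[-0.3,1,0,0,0,0,75],[-0.3,1,0,0,0,0,75],[-0.3,1,0,0,0,0,75]]]' 
python3 -m crank '[[[-0.3,1,0,0,0,0,75],[-0.3,1,0,0,0,0,75],[-0.3,1,0,0,0,0,75],[-0.3,1,0,0,0,0,75],[-0.3,1,0,0,0,0,75],[-0.3,1,0,0,0,0,75],[-0.3,0.66,0,0,0,0,75],[0,0,0,0,0,0,75]]]' 
python3 -m crank '[[[0,0,0.3,0,0,0,75],[0,0,0.6,0,0,0,75],[0,0,1,0,0,0,75],[0,0,1,0,0,0,75],[0,0,1,0,0,0,75],[0,0,0.5,0,0,0,75],[0,0,0.0,0,0,0,75],[0,0,0,0,0,0,75]]]' 
python3 - <<'E'
from h import *
im,m,W=shot("wrist"); T=pose(); print(T[:3,3].round(1))
k=cv2.inRange(cv2.cvtColor(im,cv2.COLOR_BGR2HSV),(10,110,95),(30,255,255))
cs,_=cv2.findContours(k,cv2.RETR_CCOMP,cv2.CHAIN_APPROX_NONE)
for c in cs:
    if cv2.contourArea(c)<200: continue
    P=np.array([onz(m,W,*p[0],11)[:2] for p in c],np.float32); print(cv2.boundingRect(c),cv2.fitEllipse(P))
im,_,_=shot("scene"); cv2.imwrite("pics/s6.png",cv2.resize(im[150:310,270:430],(400,400),interpolation=cv2.INTER_CUBIC))
E
```

```text
time_s: 11.7
eef_pos: [548.5, 112.0, 149.5]
ee_rot: [-0.0, 1.0, -0.0, -0.001]
force: [0.1, -0.2, 0.1]
grip_width: 0.878
grip_force: 0.0
time_s: 12.5
eef_pos: [510.2, -12.3, 208.3]
ee_rot: [-0.0, 1.0, -0.0, -0.001]
force: [1.1, -0.1, -0.4]
grip_width: 0.877
grip_force: 0.0
time_s: 13.3
eef_pos: [457.4, -178.9, 208.4]
ee_rot: [-0.0, 1.0, -0.002, -0.001]
force: [0.1, 0.5, -0.3]
grip_width: 0.877
grip_force: 0.0
time_s: 14.1
eef_pos: [459.2, -176.5, 99.7]
ee_rot: [-0.0, 1.0, 0.0, -0.0]
force: [0.3, -0.4, -0.7]
grip_width: 0.875
grip_force: 0.0
[ 459.4 -176.8  100.2]
(288, 219, 79, 74) ((455.8851013183594, -177.47488403320312), (45.81810760498047, 46.000404357910156), 169.20423889160156)
(307, 238, 41, 38) ((455.8161315917969, -177.39205932617188), (23.511579513549805, 23.62675666809082), 81.1669692993164)
```

View pics/s6.png

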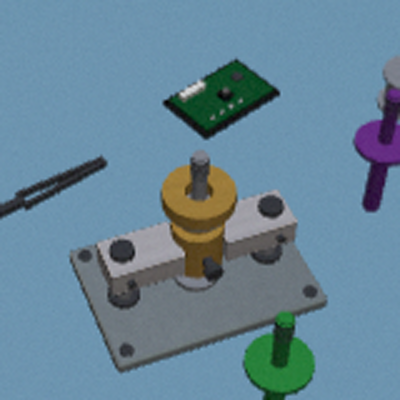

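The large ring lies flat on the pan, over the post at about (200,195). I'm descending on the medium ring.

```bash
python3 -m crank '[[[-0.14,0.02,0.3,0,0,0,75],[0,0,0.8,0,0,0,75],[0,0,1,0,0,0,75],[0,0,0.9,0,0,0,75],[0,0,0.6,0,0,0,75],[0,0,0.3,0,0,0,75],[0,0,0.07,0,0,0,60],[0,0,0,0,0,0,50]]]' 
python3 -m crank '[[[0,0,0,0,0,0,44],[0,0,0,0,0,0,40],[0,0,0,0,0,0,40],[0,0,0,0,0,0,40],[0,0,0,0,0,0,40],[0,0,0,0,0,0,40],[0,0,0,0,0,0,40],[0,0,0,0,0,0,40]]]' 40
python3 -m crank '[[[0,0,-0.2,0,0,0,40],[0,0,-0.6,0,0,0,40],[0,0,-1,0,0,0,40],[0,0,-1,0,0,0,40],[0,0,-1,0,0,0,40],[0,0,-1,0,0,0,40],[0,0,-1,0,0,0,40],[0,0,-1,0,0,0,40]]]' 
```

```text
time_s: 15.0
eef_pos: [455.9, -177.6, 0.9]
ee_rot: [0.0, 1.0, -0.0, 0.0]
force: [1.0, 0.4, 0.5]
grip_width: 0.589
grip_force: 0.0
time_s: 15.8
eef_pos: [456.0, -177.7, 1.5]
ee_rot: [0.0, 1.0, 0.0, 0.001]
force: [-2.5, 0.4, 6.8]
grip_width: 0.535
grip_force: 40.8
time_s: 16.6
eef_pos: [455.6, -177.4, 172.1]
ee_rot: [0.0, 1.0, -0.0, 0.0]
force: [0.4, -0.3, -1.6]
grip_width: 0.533
grip_force: 41.3
```

```bash
python3 -m crank '[[[0.1,-0.3,-0.3,0,0,0,40],[0.2,-0.6,-0.3,0,0,0,40],[0.3,-1,0,0,0,0,40],[0.3,-1,0,0,0,0,40],[0.3,-1,0,0,0,0,40],[0.3,-1,0,0,0,0,40],[0.3,-1,0,0,0,0,40],[0.3,-1,0,0,0,0,40]]]' 
python3 -m crank '[[[0.3,-1,0,0,0,0,40],[0.3,-1,0,0,0,0,40],[0.3,-1,0,0,0,0,40],[0.3,-1,0,0,0,0,40],[0.3,-0.5,0,0,0,0,40],[0.1,-0.16,0,0,0,0,40],[0,0,0,0,0,0,40],[0,0,0,0,0,0,40]]]' 
cat > m.py <<'E'
from h import *
im,m,W=shot("wrist"); T=pose(); print(T[:3,3].round(1))
k=cv2.inRange(cv2.cvtColor(im,cv2.COLOR_BGR2HSV),(10,110,95),(30,255,255)); k[:240]=0
cs,_=cv2.findContours(k,cv2.RETR_CCOMP,cv2.CHAIN_APPROX_NONE)
for c in cs:
    if cv2.contourArea(c)<400: continue
    P=np.array([onz(m,W,*p[0],T[2,3]+10)[:2] for p in c],np.float32); print(cv2.boundingRect(c),cv2.fitEllipse(P))
cv2.imwrite("pics/m.png",im)
E
python3 m.py
```

```text
time_s: 17.4
eef_pos: [508.0, -3.3, 184.8]
ee_rot: [-0.0, 1.0, 0.0, -0.001]
force: [0.0, -1.2, -1.5]
grip_width: 0.532
grip_force: 41.3
time_s: 18.2
eef_pos: [547.8, 111.1, 185.2]
ee_rot: [0.0, 1.0, -0.0, -0.0]
force: [0.1, -0.1, -0.8]
grip_width: 0.534
grip_force: 41.3
[547.9 110.9 185.4]
(264, 274, 124, 114) ((548.0630493164062, 110.83171844482422), (45.779537200927734, 46.25345230102539), 97.64767456054688)
(294, 308, 64, 54) ((547.634521484375, 110.86419677734375), (21.858789443969727, 23.28889274597168), 3.0881237983703613)
(269, 240, 110, 47) ((576.2353515625, 111.82090759277344), (16.922443389892578, 42.65496826171875), 0.833806037902832)
```

```bash
python3 -m crank '[[[0.1,-0.03,0,0,0,0,40],[0,0,0.3,0,0,0,40],[0,0,0.4,0,0,0,40],[0,0,0.4,0,0,0,40],[0,0,0.3,0,0,0,40],[0,0,0.1,0,0,0,40],[0,0,0,0,0,0,40],[0,0,0,0,0,0,40]]]'
python3 m.py
python3 -m crank '[[[0,0,0.2,0,0,0,40],[0,0,0.3,0,0,0,40],[0,0,0.2,0,0,0,40],[0,0,0.2,0,0,0,40],[0,0,0.06,0,0,0,40],[0,0,0,0,0,0,40],[0,0,0,0,0,0,40],[0,0,0,0,0,0,40]]]'
```

```text
time_s: 19.05
eef_pos: [550.9, 112.3, 148.3]
ee_rot: [0.0, 1.0, -0.0, 0.0]
force: [0.6, 0.7, -1.9]
grip_width: 0.534
grip_force: 41.3
[550.9 112.3 148.5]
(264, 274, 124, 114) ((551.0863647460938, 112.0293960571289), (45.791404724121094, 46.26271438598633), 95.2792739868164)
(294, 305, 64, 57) ((550.7193603515625, 111.94066619873047), (20.829179763793945, 23.109384536743164), 87.9281997680664)
(262, 240, 130, 67) ((568.0713500976562, 111.9397201538086), (37.75492858886719, 43.03572463989258), 0.9072921276092529)
time_s: 19.9
eef_pos: [550.8, 112.3, 124.3]
ee_rot: [0.0, 1.0, -0.0, 0.0]
force: [0.4, -0.3, -0.8]
grip_width: 0.536
grip_force: 41.3
```

Threaded without side force. I'm lowering the last millimetres.

```bash
python3 -m crank '[[[0,0,0.03,0,0,0,40],[0,0,0.02,0,0,0,40],[0,0,0.02,0,0,0,40],[0,0,0.02,0,0,0,40],[0,0,0,0,0,0,40],[0,0,0,0,0,0,40],[0,0,0,0,0,0,40],[0,0,0,0,0,0,40]]]'
```

```text
time_s: 20.7
eef_pos: [551.2, 112.2, 122.5]
ee_rot: [0.0, 1.0, -0.0, 0.001]
force: [-0.5, 0.3, 6.0]
grip_width: 0.53
grip_force: 41.9
```

Seated at about 7 N. I'm releasing, rising to knob height (TCP 137) and checking where the weights ended up numerically.

```bash
python3 -m crank '[[[0,0,0,0,0,0,54],[0,0,0,0,0,0,60],[0,0,0,0,0,0,64],[0,0,0,0,0,0,64],[0,0,-0.2,0,0,0,64],[0,0,-0.3,0,0,0,64],[0,0,-0.1,0,0,0,64],[0,0,0,0,0,0,64]]]'
python3 m.py
python3 - <<'E'
from h import *
# knob top disc in the saved wrist picture
im=cv2.imread("pics/m.png"); T=pose(); m=camera_model("wrist"); W=T@m["T_tool_cam"]
print(pix(m,W,(550.5,111.7,161)),pix(m,W,(550.5,111.7,132)))
s,_,_=shot("scene"); 
cv2.imwrite("pics/v.png",np.hstack([im[200:480,170:490],cv2.resize(s[150:310,270:430],(280,280),interpolation=cv2.INTER_CUBIC)]))
E
```

```text
time_s: 21.5
eef_pos: [551.0, 112.3, 137.5]
ee_rot: [0.0, 1.0, -0.0, 0.001]
force: [0.9, -0.0, 0.3]
grip_width: 0.746
grip_force: 0.0
[550.8 112.3 137.1]
(258, 240, 138, 124) ((563.134033203125, 111.8756332397461), (46.588314056396484, 47.65236282348633), 178.48797607421875)
(266, 252, 119, 57) ((554.3826904296875, 112.04953002929688), (44.20576477050781, 53.181217193603516), 89.30621337890625)
[326.63393809 355.46100907] [326.42337653 316.08052503]
```

View pics/v.png

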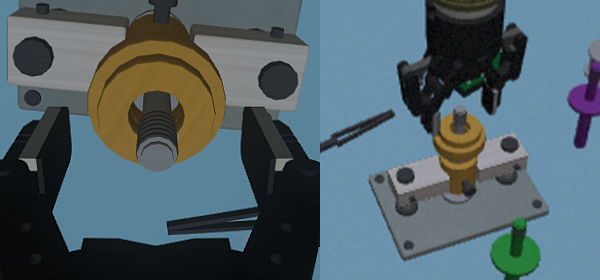

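Both rings are stacked flat on the pan, with the knob tip at (157,153) in the left crop, midway between the pads. I'm closing gently on the knob and watching the side force.

```bash
python3 -m crank '[[[0,0,0,0,0,0,50],[0,0,0,0,0,0,40],[0,0,0,0,0,0,32],[0,0,0,0,0,0,26],[0,0,0,0,0,0,20],[0,0,0,0,0,0,17],[0,0,0,0,0,0,16],[0,0,0,0,0,0,16]]]' 20
python3 -m crank '[[[0,0,0,0,0,0,15],[0,0,0,0,0,0,14],[0,0,0,0,0,0,13],[0,0,0,0,0,0,12],[0,0,0,0,0,0,10],[0,0,0,0,0,0,10],[0,0,0,0,0,0,10],[0,0,0,0,0,0,10]]]' 20
python3 -c "
from h import *
s=sense();print(s['force'],s['wrist_torque'],s['eef_pos'],s['grip_width']*85.4)"
```

```text
time_s: 22.4
eef_pos: [550.7, 112.3, 136.8]
ee_rot: [-0.0, 1.0, -0.0, -0.0]
force: [0.6, -0.0, 0.4]
grip_width: 0.187
grip_force: 0.0
time_s: 23.2
eef_pos: [550.7, 112.3, 136.8]
ee_rot: [0.0, 1.0, -0.0, 0.0]
force: [0.6, -0.6, 1.5]
grip_width: 0.155
grip_force: 19.6
[ 0.55862442 -0.59233592  1.50018923] [-0.10859388  0.03216378  0.00578654] [550.74445085 112.25861718 136.84313094] 13.25995509340408
```

No side force. I'm firming the grip and lifting 5 mm as a test.

```bash
python3 -m crank '[[[0,0,0,0,0,0,8],[0,0,0,0,0,0,8],[0,0,-0.04,0,0,0,8],[0,0,-0.08,0,0,0,8],[0,0,-0.08,0,0,0,8],[0,0,0,0,0,0,8],[0,0,0,0,0,0,8],[0,0,0,0,0,0,8]]]' 70
```

```text
time_s: 24.0
eef_pos: [550.5, 112.3, 141.6]
ee_rot: [-0.0, 1.0, -0.0, -0.0]
force: [0.2, -0.3, -7.8]
grip_width: 0.134
grip_force: 68.2
```

```bash
python3 -m crank '[[[0,0,-0.08,0,0,0,8],[0,0,-0.1,0,0,0,8],[0,0,-0.1,0,0,0,8],[0,0,-0.1,0,0,0,8],[0,0,-0.02,0,0,0,8],[0,0,0,0,0,0,8],[0,0,0,0,0,0,8],[0,0,0,0,0,0,8]]]'
```

```text
time_s: 24.8
eef_pos: [550.7, 112.3, 151.7]
ee_rot: [-0.0, 1.0, -0.0, -0.0]
force: [-0.1, -0.2, -7.5]
grip_width: 0.131
grip_force: 68.2
```

```bash
python3 -m crank '[[[0,0,-0.08,0,0,0,8],[0,0,-0.16,0,0,0,8],[0,0,-0.16,0,0,0,8],[0,0,-0.16,0,0,0,8],[0,0,-0.14,0,0,0,8],[0,0,-0.08,0,0,0,8],[0,0,-0.02,0,0,0,8],[0,0,0,0,0,0,8]]]'
python3 -m crank '[[[0,0,0,0,0,0,8],[0,0,0,0,0,0,8],[0,0,0,0,0,0,8],[0,0,0,0,0,0,8],[0,0,0,0,0,0,8],[0,0,0,0,0,0,8],[0,0,0,0,0,0,8],[0,0,0,0,0,0,8]]]'
python3 - <<'E'
from h import *
ms=camera_model("scene");W=ms["world_from_camera"]
im=capture("scene");a=brass(im,40)
print([(cv2.boundingRect(c),k) for c,k in a]); 
for z in(132,167): print(pix(ms,W,(550.5,111.7,z)))
E
```

```text
time_s: 25.6
eef_pos: [550.7, 112.3, 171.8]
ee_rot: [0.0, 1.0, -0.0, -0.0]
force: [-0.3, 0.2, -7.5]
grip_width: 0.134
grip_force: 68.2
time_s: 26.4
eef_pos: [550.7, 112.3, 171.8]
ee_rot: [-0.0, 1.0, -0.0, -0.0]
force: [-0.5, -0.2, -7.5]
grip_width: 0.131
grip_force: 68.2
[((390, 390, 31, 33), 699.0), ((236, 330, 19, 18), 249.5), ((335, 206, 31, 55), 842.5), ((0, 62, 166, 64), 4596.5)]
[349.52868497 222.27383761]
[350.03324246 209.72148479]
```

```bash
python3 -c "
from rig import *
print(finish_job())"
```

```text
the job is handed in; nothing more can be done
None
```

The large and then the medium ring weight are stacked flat on the pan, and the arm is holding the loaded plunger 35 mm up, its lower end still in the guide, with under 1 N of side force; the job was handed in at about 26 s.

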